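# Rig the telescopic bridge bar over the sample beaker

### The arm

A 7-joint arm with a two-finger parallel gripper is mounted at the origin on a cart in front of the work surface, level with it; the furniture and walls round the work are solid. World frame = base frame: x ahead of the robot, y to its left, z up, the work surface at z = 0. Lengths are in m, angles in rad, forces in N, time in s.
With the tool pointing down it reaches from about 0.35 to 0.9 m from the base axis. Payload 8.1 kg.
Tool frame: the origin (TCP) lies at the centre of the arm's flange, where the gripper is bolted on; the fingertips stand 178 mm ahead of it and the grasp point (between the pads) lies 159 mm ahead of it; z points along the fingers, y is the direction in which the jaws open and shut (so a half turn about z gives the same grasp; the last joint's range is limited). The gripper opens to 92 mm and grips with 3 to 60 N. Pads are 19 mm wide; open, the fingers measure 130 mm over their backs; the gripper's body (75 mm by 190 mm) begins 47 mm behind the grasp point.
Start: joints at [1.242, 0.434, 0.025, 1.573, -0.012, 1.134, -0.075], TCP at [0.14, -0.609, 0.405] pointing down, gripper open.
Joint ranges: [-2.62, 2.62], [-0.44, 2.09], [-1.27, 1.32], [0.08, 2.57], [-1.32, 4.46], [0.12, 2], [-2.74, 2.74]. Speed limits (rad/s): [2.22, 2.22, 3.01, 3.01, 3.14, 3.14, 3.14].

### API

Orientations are given as a rotation vector (axis times angle).
In Python, from cell import arm gives the robot as it stands. The module is installed in compiled form; this text tells all that it offers.
- The arm moves only by the tool move_arm, never from a script. Its argument "steps" is a list of rows, each a list of 4 numbers: the shift along the tool's x, y, z in mm, then the turn about the tool's z in rad. In form: [[x, y, z, twist], ...]. A call has 1 to 20 rows; each row is the pose to reach, as a shift and turn from the pose commanded when the call began, along the tool's axes at that moment; what a row does not reach only later rows make up. A row lasts 1/8 s, in which the tool goes at most 62.5 mm and 10.7 degrees, less where a joint would pass 70% of its speed; a pose out of reach is approached as far as the arm can. A call with a gripper value outside its range is refused whole. "grip" is the finger opening in mm, from 0 to 91.8, set as the call begins (left out, the last holds). The fingers move at their own pace and stop on an object; "grip_force" is the grip in N (left out, the last holds). Time passes only in rows, so rows that repeat a pose let the fingers close. It gives the time, the measured TCP pose, the force and the opening at its end, in the units of the state.
- arm.observe(): the state, without advancing time (a new reading comes with each control period).
- arm.get_image(name): name is "side" or "top"; returns the picture (420x560x3 uint8, red, green, blue); there is no depth.
- arm.camera_info(name): a dict with "mtx" (3x3 intrinsics, pixels), "pose" (4x4, takes a point from camera to world coordinates). Camera axes: x right, y down, z forward; pixel columns grow to the right and rows downward; lengths in m; the calibration is good to about 2 mm. A picture is of the moment at which its call begins. camera_info takes no time and is no camera call.
- arm.sign_off(): hands the job in, once; it reports no verdict.
The state is a dict: "clock": time; "joints": joint angles; "dq": joint speeds; "joint_efforts": joint torques, N m; "position": TCP position; "ee_rot": TCP orientation; "force": force on the tool from outside, world axes, zero at the start; "ft_torque": the same for the moment, N m; "width": opening from 0.0 (shut) to 1.0 (fully open).
Only numpy, scipy, OpenCV 4.12 (cv2) and the standard library are available. Lean on these libraries where they do the work, as an engineer would, in place of code of your own. Each camera call takes 0.05 s, during which the arm holds its last target.

### The job

Rig the probe stand: lay the telescopic bridge bar level in the stand's two white saddles, its black end collars just outside them and its blue pull grip towards the fork, and throw the red-tabbed spring strap over it until it snaps shut. Draw the bar's inner tube out by the blue grip until the sprung button pops up through the hole nearest that end and the black nose lies in the fork. Do not tip or shift the bottles, the carton or the beakers, and leave everything let go and at rest.

Things in the scene. Friction and masses are not known exactly. Their poses are not given: they have to be found in the camera images.
- bar_mid (a point): Centre of the bridge bar's outer tube: aluminium, 22 x 22 mm, 120 mm long, lying loose and level, axis 14 mm above the bench; the whole bar 0.18 to 0.3 kg. x runs along it to the blue grip, z up. Black collars 28 x 28 mm at its ends: x -60 to -54 and +55 to +60 mm. May be gripped across its 22 mm anywhere between the collars.
- bar_hole (a point): Top of the front hole (11 mm across) in the outer tube's top face, 24 mm ahead of bar_mid and 11 mm above it; the button must pop up here. A like hole lies 48 mm behind it. Axes as bar_mid.
- bar_grip (a point): Centre of the blue ribbed pull grip on the bar's inner tube, 24 x 24 mm and 24 mm long, on the bar's axis, axes as bar_mid; 76 mm + the joint bar_inner ahead of bar_mid. Behind it the bare steel inner tube, 16 x 16 mm; ahead of it a black nose 14 x 14 mm that ends 32 mm ahead of this point.
- bar_inner (a joint): Inner tube drawn out, m. Starts at 0.010 to 0.030 with the button held down under the tube's top wall; at 0.048 (play 0.0015 each way) the button pops up through the front hole and locks it both ways, holding over 25 N. About 3 N of friction; pulling also draws the seated bar forward first, up to 9 mm. At 0 it would lock in the wrong, rear hole.
- bar_button (a joint): The sprung brass button, 8 mm, domed, on the inner tube, pointing up: 0 when it stands fully up through a hole, 3.5 mm proud of the outer tube; about 0.0055 (m) when held down under the tube's wall.
- seat (a point): On the fixed probe stand (grey base 246 x 104 mm): where bar_mid lies when the bar is seated, 135 mm above the bench, midway in its 4.5 mm of play to either end. x runs along the seated bar to the fork (the bar's x must point the same way), z up, y to the side of the strap's hinge. Between the saddles there is finger room down to 75 mm below this point.
- saddle_front (a point): Centre of the front saddle on the bar's axis, 45.5 mm ahead of seat; the rear saddle is alike, 45.5 mm behind seat. White, 9 mm thick, 49 mm wide, open-topped slot 26 mm wide, flared to 40 mm at the mouth 8 mm above this point; floor 11 mm below it. The collars go outside the two saddles; the rear one bears on the rear saddle when the inner tube is pulled.
- fork (a point): Middle of the fork slot on the bar's axis, 150 mm ahead of seat; fork 8 mm thick, slot 21 mm wide, open above, floor 9 mm below and prongs 14 mm above this point. The nose slides in lengthwise as the inner tube is drawn out.
- latch_hinge (a point): Hinge of the hold-down strap, beside the front saddle: 45.5 mm ahead of seat, 34 mm to its +y, 14 mm above it; hinge axis along seat's x.
- latch_tab (a point): Middle of the red tab on the steel hold-down strap (strap 9 mm wide, tab 11 mm); 44 mm from the hinge, the tab ends 54 mm from it. Open, the strap stands up beside the bar and leans 25 degrees outwards from upright; shut, it lies level across the bar, 1 mm clear of its top.
- latch (a joint): Strap angle, rad: 0 open (as found), 2.0 shut on its stop. A spring strut drives it away from 1.0 to either stop: leaving the open stop takes about 0.1 N m inwards, over the bar (3 N at 30 mm from the hinge), falling to nothing at 1.0; past that it snaps shut by itself.
- sample_beaker: Loose glass beaker on the stand's base, below the gap between front saddle and fork, 74 x 80 x 91 mm, rim about 33 mm below the seated bar's axis; origin at the centre of its underside.
- dropper_bottle: Loose brown bottle with black cap, 33 mm diameter, 75 mm high, near the bar; origin at the centre of its underside.
- amber_bottle: Loose brown bottle with black cap, 40 mm diameter, 82 mm high, near the bar; origin at the centre of its underside.
- small_carton: Loose blue carton, 48 x 60 x 32 mm high, near the bar's rear end; origin at the centre of its underside.
- small_beaker: Loose small glass beaker, 53 x 59 x 61 mm, near the bar's front end; origin at the centre of its underside.
There are look-alikes about, which are no part of the job. What is shaped like the part that bears bar_mid but pink is not meant.

How it is judged:
At the end, for the whole second after the job is handed in: Outer tube level in both saddles (centre within 7 mm along, 5 mm across, 3 mm in height of the seat; 0.06 rad), grip towards the fork; inner tube out 45 to 51 mm, button up through the front hole (within 1.5 mm); strap snapped shut over the bar (beyond 1.9 rad); all at rest (x of bar_mid in the frame of seat between -0.007 and 0.007 m and y of bar_mid in the frame of seat between -0.005 and 0.005 m and z of bar_mid in the frame of seat between -0.003 and 0.003 m and angle between the x axis of bar_mid and the x axis of seat, either way round below 0.06 rad and angle between bar_mid's own z axis and vertical below 0.06 rad and x of bar_grip in the frame of seat above 0.1 m and value of joint bar_inner between 0.045 and 0.051 m and value of joint bar_button below 0.0015 m and value of joint latch above 1.9 rad and velocity of joint bar_inner below 0.01 m/s and velocity of joint latch between -0.1 and 0.1 rad/s); the robot touches nothing.
It fails at once if the small brown dropper bottle, black cap is tipped (over 0.4 rad) or shifted more than 30 mm (angle between dropper_bottle's own z axis and vertical above 0.4 rad or distance of dropper_bottle from where it was at the start of the episode above 0.03 m).
It fails at once if the brown bottle, black cap is tipped (over 0.4 rad) or shifted more than 30 mm (angle between amber_bottle's own z axis and vertical above 0.4 rad or distance of amber_bottle from where it was at the start of the episode above 0.03 m).
It fails at once if the blue carton is tipped (over 0.4 rad) or shifted more than 30 mm (angle between small_carton's own z axis and vertical above 0.4 rad or distance of small_carton from where it was at the start of the episode above 0.03 m).
It fails at once if the small glass beaker is tipped (over 0.4 rad) or shifted more than 30 mm (angle between small_beaker's own z axis and vertical above 0.4 rad or distance of small_beaker from where it was at the start of the episode above 0.03 m).
It fails at once if the sample beaker on the stand is tipped (over 0.4 rad) or shifted more than 30 mm (angle between sample_beaker's own z axis and vertical above 0.4 rad or distance of sample_beaker from where it was at the start of the episode above 0.03 m).
It also fails if it takes over 61 s, if anything falls off the work surface, if the arm or the gripper's body presses on something with over 40 N, if the wrist force passes 120 N, or if a joint passes its speed limit or range.

## Working session

There is one attempt and no reset: what is moved stays moved. The work goes in short steps, Python scripts to look and compute and a tool call to move; the robot and the scene stay as the last step left them, time stands still between calls to the robot, and variables do not carry over. Pictures are saved under pics/ and viewed, and the job is handed in when it is done.

Besides the shell and the picture viewer there is one more tool, called after "Call:" as a command line: name --pt "numbers of a row" for each row, then --argument value for the rest. move_arm: Moves the arm, as the interface text tells. Its arguments: {"type":"object","properties":{"steps":{"type":"array"},"grip":{"type":"number"},"grip_force":{"type":"number"}},"required":["steps"]}

```bash
mkdir -p pics; python3 - <<'E'
from cell import arm
import cv2,numpy as np
print(arm.observe())
for n in("side","top"):
    im=arm.get_image(n); cv2.imwrite(f"pics/{n}0.png",im[:,:,::-1])
    c=arm.camera_info(n); print(n,np.round(c["mtx"],1).tolist(),np.round(c["pose"],4).tolist())
E
```

```text
{'clock': 0.0, 'joints': array([ 1.24241267,  0.43523469,  0.02500171,  1.5741188 , -0.01165146,
        1.1339803 , -0.07509455]), 'dq': array([-0.00108035,  0.0010051 , -0.00061284,  0.00147502, -0.00268543,
        0.00055785, -0.0002406 ]), 'joint_efforts': array([-2.85375072e-04, -6.67874622e+01,  9.84750688e-01, -3.14462829e+01,
       -6.04867330e-02,  4.29584796e-02,  1.86236693e-04]), 'position': array([ 0.13982909, -0.60891559,  0.40392939]), 'ee_rot': array([-3.12005542e+00, -3.53555081e-01,  4.53980333e-04]), 'force': array([-0.20763014, -0.2098123 , -0.03889972]), 'ft_torque': array([ 0.00939708, -0.05886918,  0.0222464 ]), 'width': 0.9999803678074494}
side [[480.9, 0.0, 267.5], [0.0, 480.9, 211.3], [0.0, 0.0, 1.0]] [[0.9986, 0.0247, -0.0477, 0.5807], [0.0531, -0.5801, 0.8128, -0.9369], [-0.0076, -0.8142, -0.5805, 0.8171], [0.0, 0.0, 0.0, 1.0]]
top [[540.7, 0.0, 290.4], [0.0, 540.7, 206.6], [0.0, 0.0, 1.0]] [[0.0259, -0.9799, 0.1977, 0.1778], [-0.9996, -0.0224, 0.0198, -0.0114], [-0.0149, -0.1981, -0.9801, 1.7476], [0.0, 0.0, 0.0, 1.0]]
```

View pics/side0.png

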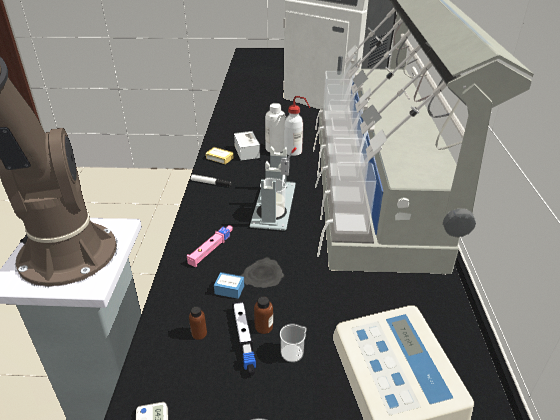

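View pics/top0.png

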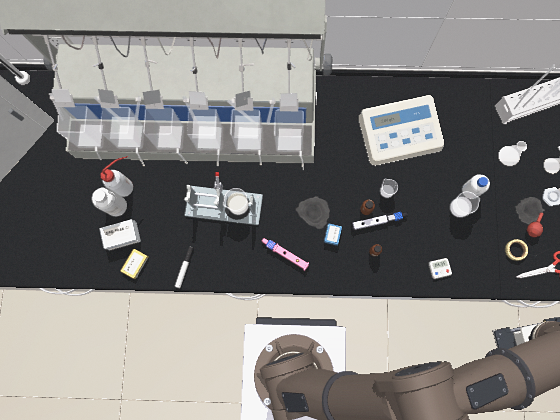

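```bash
python3 - <<'E'
import cv2
t=cv2.imread("pics/top0.png"); s=cv2.imread("pics/side0.png")
a=cv2.resize(t[165:265,300:430],None,fx=6,fy=6,interpolation=cv2.INTER_CUBIC);cv2.imwrite("pics/t_bar.png",a)
a=cv2.resize(t[160:235,170:280],None,fx=7,fy=7,interpolation=cv2.INTER_CUBIC);cv2.imwrite("pics/t_st.png",a)
a=cv2.resize(s[265:380,180:320],None,fx=5,fy=5,interpolation=cv2.INTER_CUBIC);cv2.imwrite("pics/s_bar.png",a)
a=cv2.resize(s[140:235,240:310],None,fx=6,fy=6,interpolation=cv2.INTER_CUBIC);cv2.imwrite("pics/s_st.png",a)
E
```

```text
(no output)
```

View pics/t_bar.png

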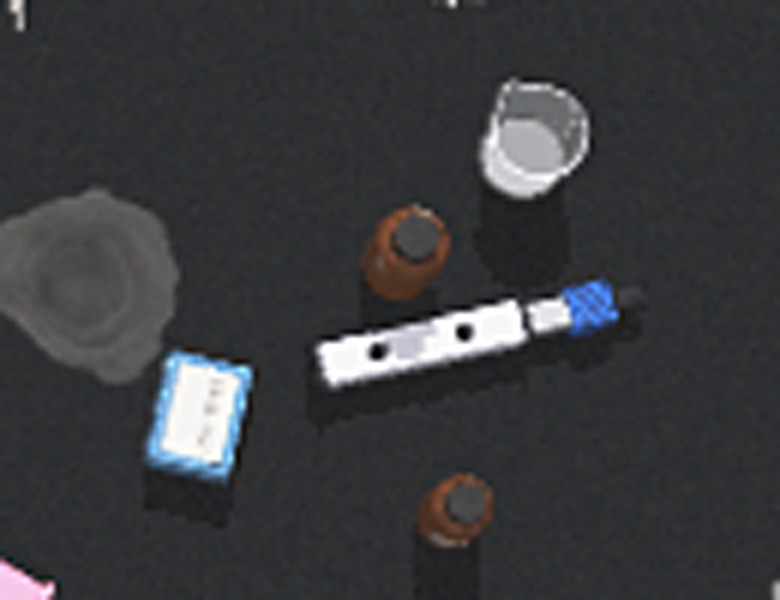

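View pics/t_st.png

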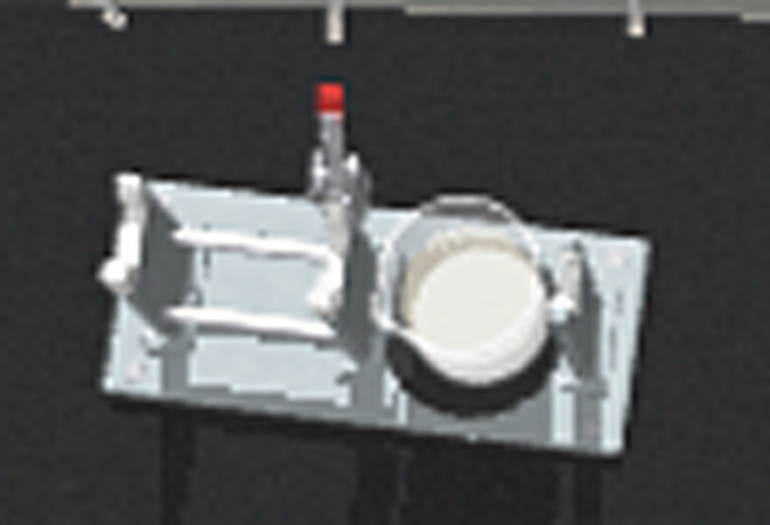

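View pics/s_bar.png

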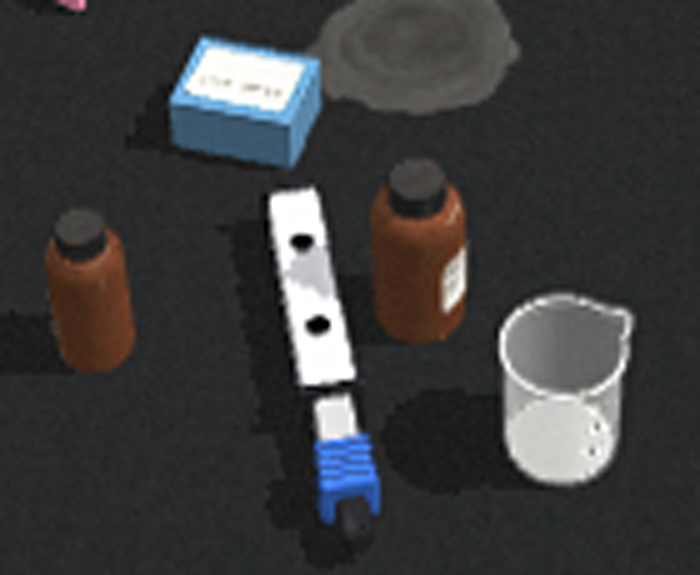

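View pics/s_st.png

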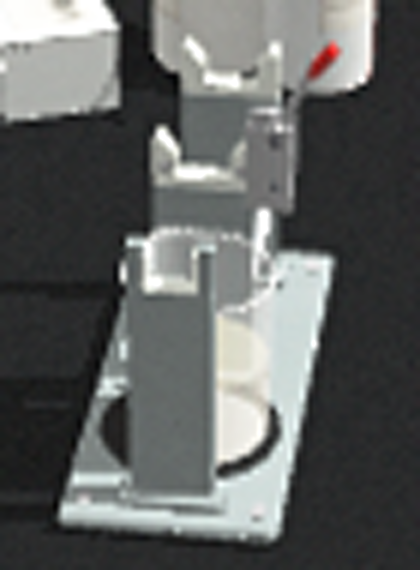

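```bash
cat > h.py <<'E'
import numpy as np,cv2
from cell import arm
C={n:arm.camera_info(n) for n in("side","top")}
def ray(n,u,v):
    K=C[n]["mtx"];P=C[n]["pose"]; d=P[:3,:3]@np.linalg.solve(K,[u,v,1.]); return P[:3,3],d
def onz(n,u,v,z):
    o,d=ray(n,u,v); return o+d*(z-o[2])/d[2]
def tri(a,b):
    o1,d1=ray("side",*a);o2,d2=ray("top",*b)
    A=np.stack([d1,-d2],1);s=np.linalg.lstsq(A,o2-o1,rcond=None)[0]
    p,q=o1+s[0]*d1,o2+s[1]*d2; return (p+q)/2,np.linalg.norm(p-q)
def proj(n,p):
    K=C[n]["mtx"];P=C[n]["pose"]; q=K@(P[:3,:3].T@(np.asarray(p)-P[:3,3])); return q[:2]/q[2]
E
python3 - <<'E'
from h import *
np.set_printoptions(precision=4,suppress=True)
off={"t_bar":(300,165,6,"top"),"t_st":(170,160,7,"top"),"s_bar":(180,265,5,"side"),"s_st":(240,140,6,"side")}
def px(k,u,v):
    a,b,f,n=off[k]; return (a+(u+.5)/f-.5,b+(v+.5)/f-.5)
# bar
print("rear hole",onz("top",*px("t_bar",377,351),.025),onz("side",*px("s_bar",302,241),.025))
print("front hole",onz("top",*px("t_bar",464,331),.025),onz("side",*px("s_bar",317,324),.025))
t=cv2.imread("pics/top0.png");s=cv2.imread("pics/side0.png")
for n,im,(x0,y0,x1,y1) in (("top",t,(345,205,412,235)),("side",s,(230,295,262,380))):
    sub=im[y0:y1,x0:x1]; hsv=cv2.cvtColor(sub,cv2.COLOR_BGR2HSV)
    m=((hsv[...,2]>130)&(hsv[...,1]<60)).astype(np.uint8)
    c=max(cv2.findContours(m,0,1)[0],key=cv2.contourArea); r=cv2.minAreaRect(c)
    print(n,"white",r); 
    for p in cv2.boxPoints(r): print(onz(n,p[0]+x0,p[1]+y0,.025))
    b=cv2.inRange(hsv,(105,120,60),(130,255,255)); M=cv2.moments(b,True); print("blue",M["m00"],onz(n,M["m10"]/M["m00"]+x0,M["m01"]/M["m00"]+y0,.02))
# red tab
P={}
for n,im,(x0,y0,x1,y1) in (("top",t,(205,165,230,185)),("side",s,(285,140,300,165))):
    hsv=cv2.cvtColor(im[y0:y1,x0:x1],cv2.COLOR_BGR2HSV)
    b=cv2.inRange(hsv,(0,150,80),(8,255,255))|cv2.inRange(hsv,(172,150,80),(180,255,255)); M=cv2.moments(b,True); P[n]=(M["m10"]/M["m00"]+x0,M["m01"]/M["m00"]+y0);print(n,P[n],M["m00"])
print("tab",tri(P["side"],P["top"]))
# base corners
for k,(a,b) in {"RF":((275,540),(620,452)),"LF":((62,522),(648,240)) }.items(): pass
T=[px("t_st",*q) for q in((103,390),(620,452),(650,240),(135,178))]
for q in T: print("base",onz("top",*q,.012))
print("base side",[onz("side",*px("s_st",*q),.012) for q in((62,522),(278,540),(335,255))])
# fork prong tops, centre
print("fork prongs side",onz("side",*px("s_st",138,242),.149),onz("side",*px("s_st",205,248),.149))
print("fork prongs top",[onz("top",*px("t_st",*q),.149) for q in((571,250),(563,302))])
print("rear saddle top",[onz("top",*px("t_st",*q),.149) for q in((129,182),(112,275))])
print("front saddle top",[onz("top",*px("t_st",*q),.149) for q in((338,210),(320,300))])
print("front saddle side",[onz("side",*px("s_st",*q),.149) for q in((162,133),(246,150))])
print("rear saddle side",[onz("side",*px("s_st",*q),.149) for q in((190,42),(275,50))])
E
```

```text
rear hole [ 0.4762 -0.2103  0.025 ] [ 0.4757 -0.2128  0.025 ]
front hole [ 0.4882 -0.257   0.025 ] [ 0.4867 -0.2589  0.025 ]
top white ((24.823532104492188, 16.705883026123047), (7.375635623931885, 34.2750129699707), 77.47119140625)
[ 0.4796 -0.1777  0.025 ]
[ 0.5065 -0.2856  0.025 ]
[ 0.483  -0.2905  0.025 ]
[ 0.4562 -0.1829  0.025 ]
blue 65.0 [ 0.5043 -0.3256  0.02  ]
side white ((11.28846263885498, 26.94230842590332), (39.223228454589844, 10.78638744354248), 78.69007110595703)
[ 0.4555 -0.1868  0.025 ]
[ 0.4785 -0.1793  0.025 ]
[ 0.5047 -0.2864  0.025 ]
[ 0.4834 -0.2929  0.025 ]
blue 169.0 [ 0.5048 -0.3307  0.02  ]
top (216.6, 173.6) 15.0
side (293.3636363636364, 149.72727272727272) 11.0
tab (array([0.5862, 0.2428, 0.1859]), np.float64(0.003947003825759974))
base [0.4908 0.3701 0.012 ]
base [0.4671 0.127  0.012 ]
base [0.5684 0.1167 0.012 ]
base [0.593  0.3615 0.012 ]
base side [array([0.4698, 0.1158, 0.012 ]), array([0.5694, 0.1065, 0.012 ]), array([0.5939, 0.3525, 0.012 ])]
fork prongs side [0.5052 0.1403 0.149 ] [0.5348 0.1365 0.149 ]
fork prongs top [array([0.5324, 0.1407, 0.149 ]), array([0.5093, 0.1432, 0.149 ])]
rear saddle top [array([0.5584, 0.3346, 0.149 ]), array([0.5168, 0.3394, 0.149 ])]
front saddle top [array([0.5479, 0.2427, 0.149 ]), array([0.5078, 0.2484, 0.149 ])]
front saddle side [array([0.5104, 0.2369, 0.149 ]), array([0.5501, 0.2227, 0.149 ])]
rear saddle side [array([0.5193, 0.3274, 0.149 ]), array([0.5612, 0.3207, 0.149 ])]
```

```bash
python3 - <<'E'
from h import *
np.set_printoptions(precision=4,suppress=True)
m=np.array([.4815,-.2348]); bx=np.array([.2425,-.9702]); by=np.array([.9702,.2425])
def rel(p): d=p[:2]-m; return np.array([d@bx,d@by])*1000
tb=lambda u,v:(300+(u+.5)/6-.5,165+(v+.5)/6-.5)
sb=lambda u,v:(180+(u+.5)/5-.5,265+(v+.5)/5-.5)
print("amber cap", rel(onz("top",*tb(415,238),.082)), rel(onz("side",*sb(417,175),.082)),tri(sb(417,175),tb(415,238)))
print("dropper cap", rel(onz("top",*tb(468,503),.075)), rel(onz("side",*sb(80,227),.075)),tri(sb(80,227),tb(468,503)))
print("beaker base", rel(onz("top",*tb(525,165),.0)), rel(onz("side",*sb(560,460),0)))
print("beaker rim", rel(onz("top",*tb(540,120),.061)), rel(onz("side",*sb(562,338),.061)))
print("carton top",[rel(onz("top",*tb(*q),.032)) for q in((175,350),(252,368),(232,480),(148,465))])
print("grip", rel(onz("top",*tb(590,307),.022)))
print("tab top z.189",onz("top",216.6,173.6,.189))
E
```

```text
amber cap [ 0.1163 46.6464] [ 2.7238 46.9732] (array([ 0.5274, -0.2239,  0.0797]), np.float64(0.00030439723951598255))
dropper cap [ -6.2978 -93.7558] [ -2.5797 -93.8697] (array([ 0.3892, -0.252 ,  0.0717]), np.float64(0.0004890243441962271))
beaker base [83.5042 87.2946] [93.7353 88.7182]
beaker rim [84.4333 97.9305] [82.013  90.9734]
carton top [array([-131.3372,   24.1179]), array([-93.4496,   5.5733]), array([-118.0018,  -50.6793]), array([-159.6677,  -33.0913])]
grip [93.1173 -0.5998]
tab top z.189 [0.5875 0.2427 0.189 ]
```

Call:
move_arm --pt "42 -19 10 -0.159" --pt "84 -39 20 -0.318" --pt "126 -58 30 -0.477" --pt "167 -78 40 -0.636" --pt "209 -97 50 -0.795" --pt "251 -117 60 -0.954" --pt "293 -136 70 -1.113" --pt "335 -155 80 -1.272" --pt "377 -175 90 -1.431" --pt "419 -194 100 -1.59" --pt "419 -194 100 -1.59" --pt "419 -194 100 -1.59" --grip 48 --grip_force 20

```text
clock: 1.6
position: [0.5044, -0.3267, 0.3043]
ee_rot: [-1.934, -2.474, 0.001]
force: [0.2, -0.5, 1.0]
width: 0.524
```

```bash
cat >> h.py <<'E'
from scipy.spatial.transform import Rotation as R
def st():
    o=arm.observe(); M=R.from_rotvec(o["ee_rot"]).as_matrix()
    print("t",round(o["clock"],2),"p",np.round(o["position"],4),"ydir deg",round(np.degrees(np.arctan2(M[1,1],M[0,1])),2),"xdir",round(np.degrees(np.arctan2(M[1,0],M[0,0])),2),"F",np.round(o["force"],1),"w",round(o["width"]*91.8,1)); print("j",np.round(o["joints"],2), "zdir",np.round(M[:,2],3)); return o,M
def to(dx,dy,dz,M): return np.round(M.T@np.array([dx,dy,dz])*1000,1)
def snap(n,tag,box=None,f=1):
    im=arm.get_image(n)[:,:,::-1]; cv2.imwrite(f"pics/{tag}_raw.png",im)
    if box: x0,y0,x1,y1=box; im=cv2.resize(im[y0:y1,x0:x1],None,fx=f,fy=f,interpolation=cv2.INTER_CUBIC)
    cv2.imwrite(f"pics/{tag}.png",im)
E
python3 - <<'E'
from h import *
o,M=st(); print(to(.5043-o["position"][0],-.326-o["position"][1],.182-o["position"][2],M))
snap("side","s1",(180,220,340,390),4)
E
```

```text
t 1.6 p [ 0.5044 -0.3267  0.3043] ydir deg 13.96 xdir 103.96 F [ 0.2 -0.5  1. ] w 48.1
j [ 0.78  0.53 -0.43  1.72  0.26  0.94  0.49] zdir [-0.001 -0.    -1.   ]
[  0.7   0.3 122.3]
```

View pics/s1.png

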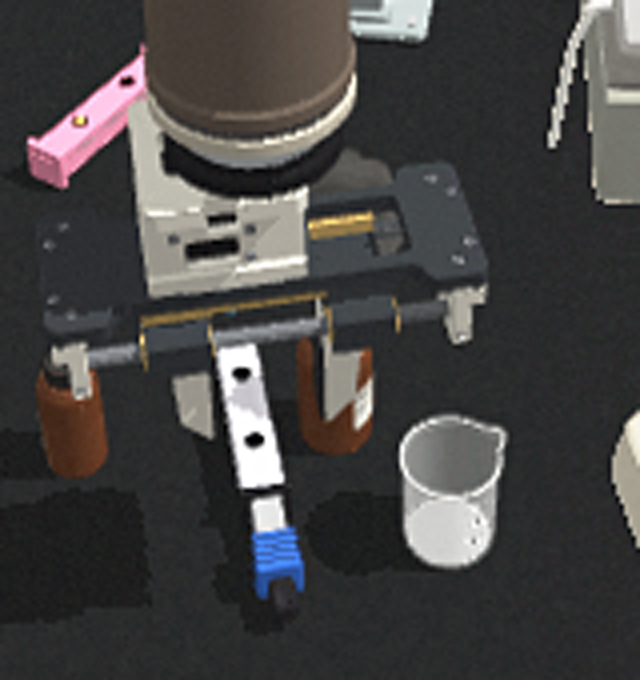

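Call:
move_arm --pt "0 0 30 0" --pt "0 0 60 0" --pt "0 0 90 0" --pt "0 0 110 0" --pt "0 0 121 0" --pt "0 0 121 0"

```text
clock: 2.4
position: [0.5046, -0.3266, 0.1835]
ee_rot: [-1.934, -2.475, 0.0]
force: [-0.7, 0.1, -0.3]
width: 0.518
```

```bash
python3 - <<'E'
from h import *
o,M=st()
snap("side","s2",(180,250,340,390),5)
E
```

```text
t 2.4 p [ 0.5046 -0.3266  0.1835] ydir deg 14.0 xdir 104.0 F [-0.7  0.1 -0.3] w 47.6
j [ 0.73  0.68 -0.37  1.81  0.35  0.71  0.42] zdir [-0.001  0.    -1.   ]
```

View pics/s2.png

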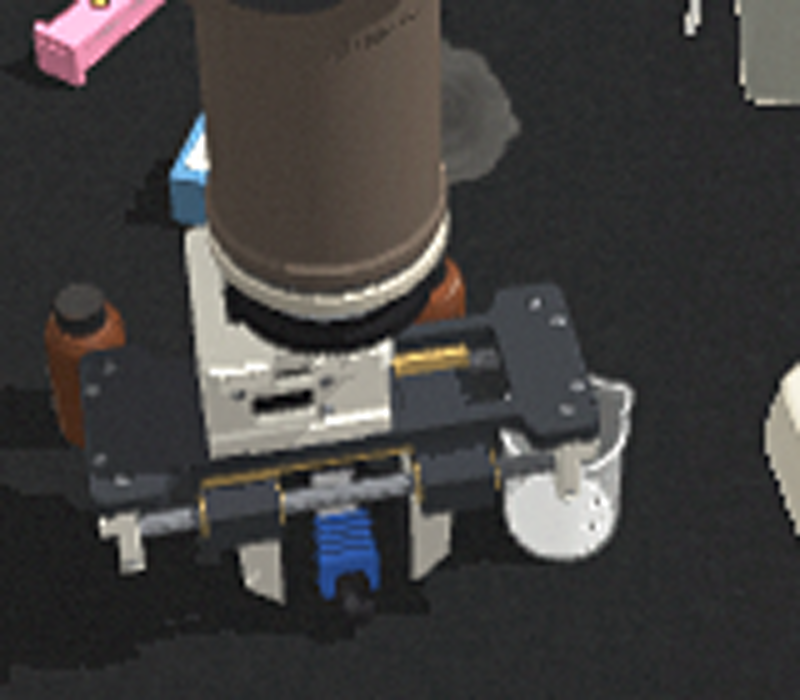

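Call:
move_arm --pt "0 0 -4 0" --pt "0 0 -4 0" --pt "0 0 -4 0" --pt "0 0 -4 0" --pt "0 0 -4 0" --pt "-4 0 -4 0" --pt "-12 0 -4 0" --pt "-22 0 -4 0" --pt "-32 0 -4 0" --pt "-42 0 -4 0" --pt "-52 0 -4 0" --pt "-62 0 -4 0" --pt "-72 0 -4 0" --pt "-78 0 -4 0" --pt "-80 0 -4 0" --pt "-80 0 -4 0" --grip 0 --grip_force 20

```text
clock: 4.45
position: [0.5242, -0.4042, 0.1878]
ee_rot: [1.933, 2.476, -0.001]
force: [-0.1, 1.9, 3.3]
width: 0.26
```

```bash
python3 - <<'E'
from h import *
o,M=st()
snap("side","s3",(180,250,340,390),5)
E
```

```text
t 4.45 p [ 0.5242 -0.4042  0.1878] ydir deg 14.03 xdir 104.03 F [-0.1  1.9  3.3] w 23.8
j [ 0.81  0.75 -0.37  1.65  0.35  0.81  0.54] zdir [ 0.    -0.001 -1.   ]
```

View pics/s3.png

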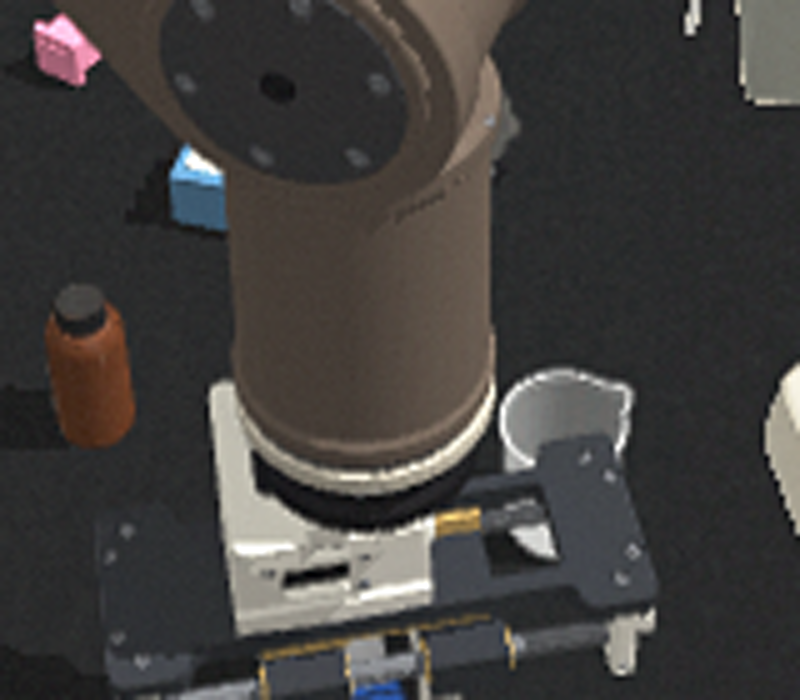

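Call:
move_arm --pt "0 0 0 0" --pt "0 0 0 0" --pt "0 0 -20 0" --pt "20 0 -60 0" --pt "60 0 -90 0" --pt "105 0 -100 0" --pt "105 0 -100 0" --pt "105 0 -100 0" --grip 48

```text
clock: 5.5
position: [0.4989, -0.3026, 0.2888]
ee_rot: [1.932, 2.475, -0.001]
force: [-0.2, 0.6, -1.0]
width: 0.519
```

```bash
python3 - <<'E'
from h import *
o,M=st()
snap("side","s4",(180,250,340,390),5)
snap("top","t4",(300,165,430,265),6)
E
```

```text
t 5.5 p [ 0.4989 -0.3026  0.2888] ydir deg 14.03 xdir 104.03 F [-0.2  0.6 -1. ] w 47.7
j [ 0.76  0.53 -0.43  1.78  0.28  0.89  0.45] zdir [ 0.001 -0.002 -1.   ]
```

View pics/s4.png

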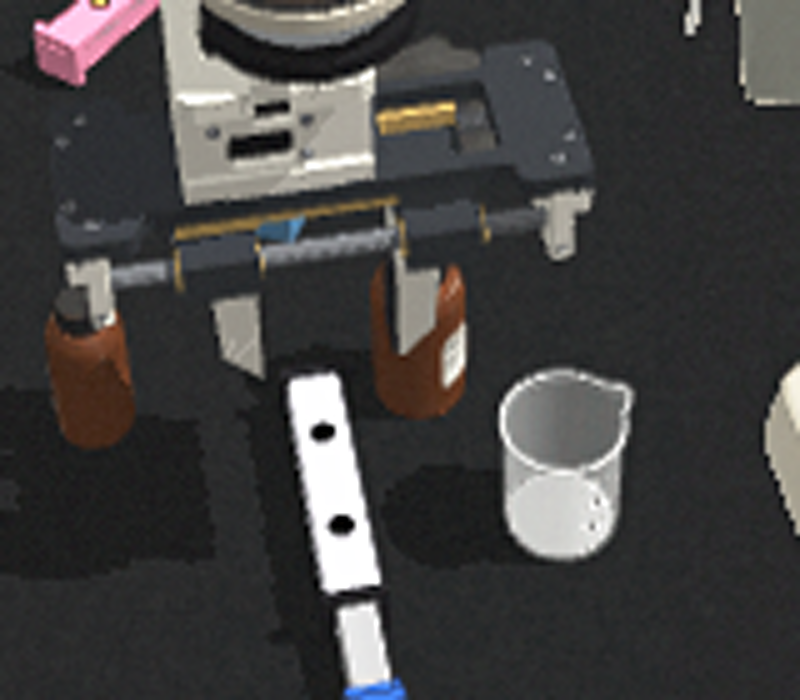

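View pics/t4.png

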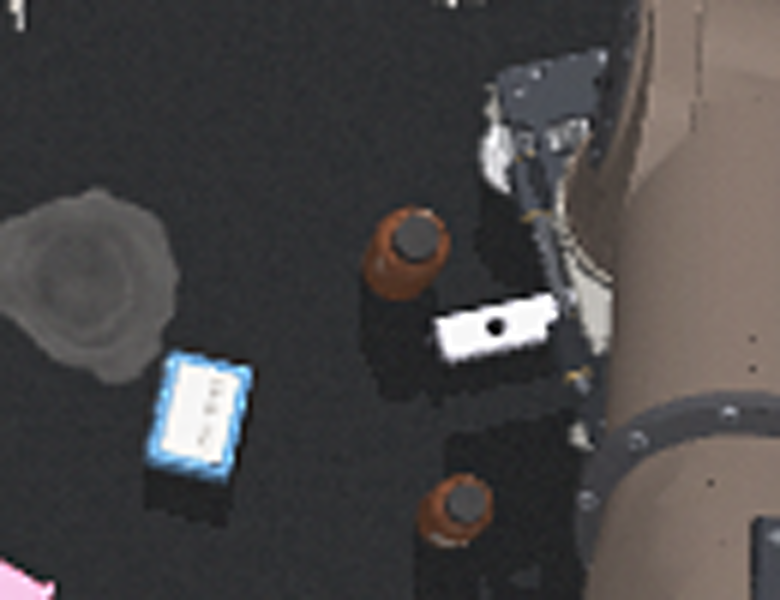

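```bash
python3 - <<'E'
from h import *
s=cv2.imread("pics/s4_raw.png")
sb=lambda u,v:(180+(u+.5)/5-.5,250+(v+.5)/5-.5)
r=onz("side",*sb(322,431.5),.025);f=onz("side",*sb(341,524.5),.025);print(r,f,(r+f)/2,np.linalg.norm(f-r))
r2=onz("top",*(300+(496.5)/6-.5,165+(326.5)/6-.5),.025);print("top rear",r2)
d=f-r;print("ang",np.degrees(np.arctan2(d[1],d[0])))
hsv=cv2.cvtColor(s[370:415,235:275],cv2.COLOR_BGR2HSV);b=cv2.inRange(hsv,(105,120,60),(130,255,255));M=cv2.moments(b,True);print(M["m00"],onz("side",M["m10"]/M["m00"]+235,M["m01"]/M["m00"]+370,.02))
w=((hsv[...,2]>130)&(hsv[...,1]<60));
sub=s[320:372,230:262];hsv=cv2.cvtColor(sub,cv2.COLOR_BGR2HSV)
m=((hsv[...,2]>130)&(hsv[...,1]<60)).astype(np.uint8);c=max(cv2.findContours(m,0,1)[0],key=cv2.contourArea);q=cv2.minAreaRect(c);print(q)
for p in cv2.boxPoints(q): print(onz("side",p[0]+230,p[1]+320,.025))
E
```

```text
[ 0.49039648 -0.27609008  0.025     ] [ 0.50237537 -0.3226312   0.025     ] [ 0.49638593 -0.29936064  0.025     ] 0.04805798371405142
top rear [ 0.49136865 -0.27419506  0.025     ]
ang -75.56633265338867
197.0 [ 0.52354502 -0.40788779  0.02      ]
((15.928300857543945, 25.950944900512695), (43.36923599243164, 11.548748016357422), 79.3803482055664)
[ 0.471371   -0.24952182  0.025     ]
[ 0.49500974 -0.24253721  0.025     ]
[ 0.52001784 -0.34961879  0.025     ]
[ 0.49829793 -0.35557316  0.025     ]
```

Call:
move_arm --pt "10 -1 0 0" --pt "10 -1 40 0" --pt "10 -1 75 0" --pt "10 -1 98 0" --pt "10 -1 107 0" --pt "10 -1 107 0" --pt "10 -1 107 0"

```text
clock: 6.48
position: [0.4958, -0.2927, 0.1817]
ee_rot: [1.933, 2.475, 0.001]
force: [0.2, 0.6, -0.3]
width: 0.524
```

```bash
python3 - <<'E'
from h import *
o,M=st()
snap("side","s5",(180,250,340,390),5)
E
```

```text
t 6.47 p [ 0.4958 -0.2927  0.1817] ydir deg 14.03 xdir 104.03 F [ 0.2  0.6 -0.3] w 48.1
j [ 0.7   0.66 -0.37  1.88  0.37  0.67  0.35] zdir [ 0.001 -0.001 -1.   ]
```

View pics/s5.png

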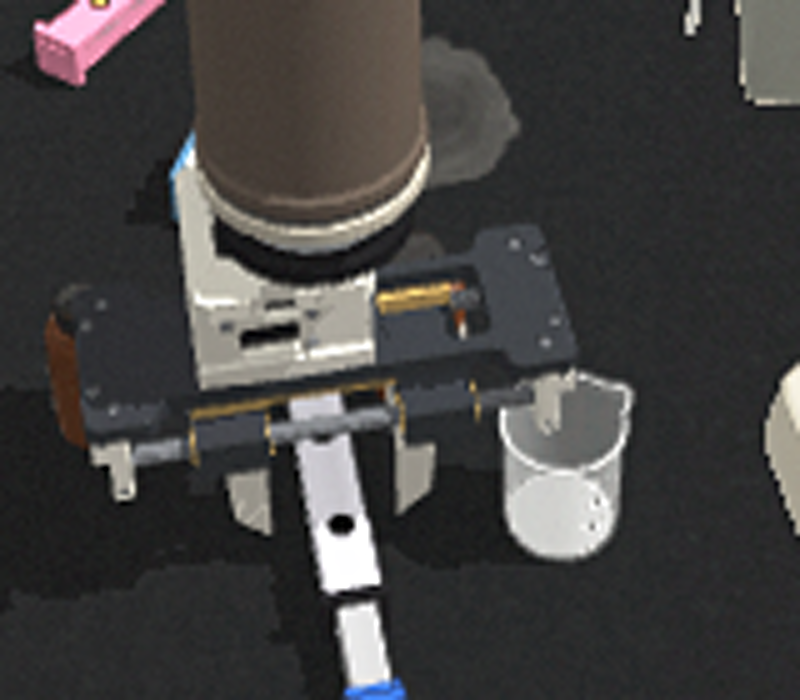

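Call:
move_arm --pt "0 0 0 0" --pt "0 0 0 0" --pt "0 0 0 0" --pt "0 0 0 0" --pt "0 0 -6 0" --pt "0 0 -20 0" --pt "0 0 -50 0" --pt "0 0 -90 0" --pt "0 0 -130 0" --pt "0 0 -170 0" --pt "0 0 -200 0" --pt "0 0 -200 0" --grip 0 --grip_force 50

```text
clock: 8.02
position: [0.4959, -0.2925, 0.3838]
ee_rot: [1.93, 2.472, 0.001]
force: [0.5, -0.7, -3.2]
width: 0.24
```

```bash
python3 - <<'E'
from h import *
o,M=st()
snap("side","s6",(160,150,360,390),2.5)
# target
t=np.array([.5347,.2905,0]); sx=np.array([-.0975,-.995,0]); g=t+sx*-.005
print(g)
p=o["position"]; print(to(g[0]-p[0],g[1]-p[1],0,M)) 
E
```

```text
t 8.03 p [ 0.4959 -0.2925  0.3838] ydir deg 14.04 xdir 104.04 F [ 0.5 -0.7 -3.2] w 22.0
j [ 0.78  0.42 -0.47  1.7   0.21  1.07  0.49] zdir [ 0.004 -0.002 -1.   ]
[0.5351875 0.295475  0.       ]
[560.9 180.7  -1.3]
```

View pics/s6.png

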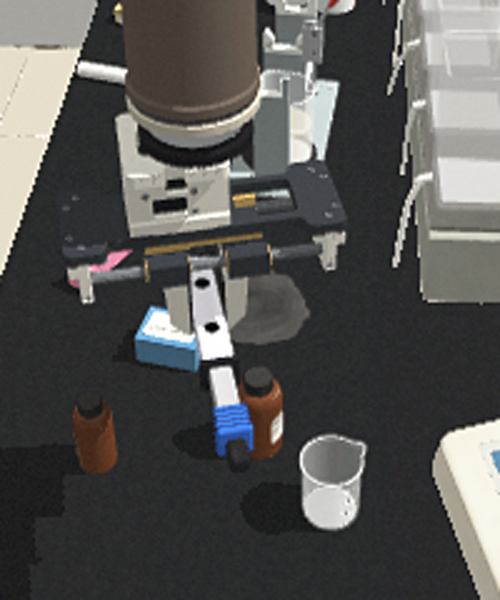

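```bash
python3 - <<'E'
from h import *
im=cv2.imread("pics/top0.png");s=cv2.imread("pics/side0.png")
sy=np.array([.995,-.0975,0]);sx=np.array([-.0975,-.995,0])
for z,c in((.255,(0,255,0)),(.33,(0,255,255))):
    g=np.array([.5352,.2955,z])
    P=[g+a*.0375*sx+b*.095*sy for a,b in((1,1),(1,-1),(-1,-1),(-1,1))]
    for n,i in(("top",im),("side",s)): cv2.polylines(i,[np.array([proj(n,p) for p in P]).round().astype(int)],True,c,1)
a=np.hstack([cv2.resize(im[130:260,150:300],None,fx=3,fy=3),cv2.resize(s[80:210,220:336],None,fx=3,fy=3)]);cv2.imwrite("pics/chk.png",a)
E
```

```text
(no output)
```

View pics/chk.png

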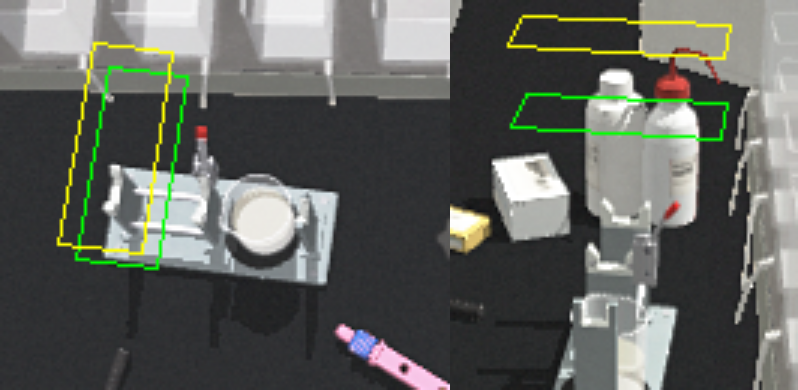

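```bash
python3 - <<'E'
from h import *
for t in((185,163),(218,165),(260,164),(303,163)):
    for s in((316,110),(316,150),(318,203),(322,255)):
        p,e=tri(s,t)
        if e<.03: print(t,s,p.round(3),round(e,4))
im=cv2.imread("pics/top0.png");s=cv2.imread("pics/side0.png")
cv2.imwrite("pics/c2.png",cv2.resize(im[130:190,150:330],None,fx=4.4,fy=4.4,interpolation=2));cv2.imwrite("pics/c3.png",cv2.resize(s[60:270,280:370],None,fx=2.8,fy=2.8,interpolation=2))
E
```

```text
(185, 163) (316, 150) [0.645 0.356 0.122] 0.016
(185, 163) (318, 203) [ 0.684  0.4   -0.093] 0.0263
(218, 165) (318, 203) [ 0.666  0.271 -0.009] 0.0063
(260, 164) (318, 203) [0.651 0.123 0.091] 0.0054
(260, 164) (322, 255) [ 0.687  0.135 -0.094] 0.0255
(303, 163) (318, 203) [ 0.636 -0.013  0.182] 0.0162
(303, 163) (322, 255) [ 0.666 -0.015  0.031] 0.0094
```

View pics/c2.png

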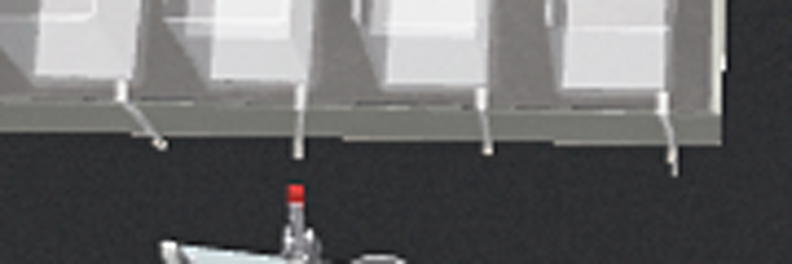

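View pics/c3.png

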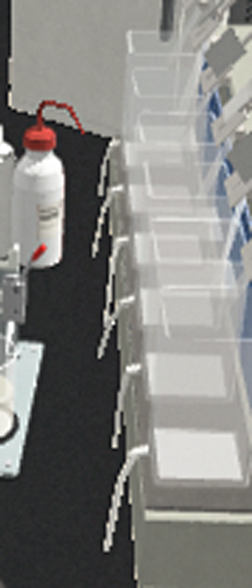

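```bash
python3 - <<'E'
from h import *
for s,t in(((318,256),(303,169)),((322,219),(261,164.5)),((316,187),(217.7,165)),((318,174),(186.8,163)),((330,221),(300.5,151.6)),((325.7,167),(218,150))):
    print(tri(s,t))
E
```

```text
(array([ 0.6523773 , -0.01503614,  0.02493138]), np.float64(0.00018655471233539978))
(array([0.66419903, 0.12349506, 0.03749131]), np.float64(0.005648343585517173))
(array([0.65318487, 0.26310699, 0.05205244]), np.float64(0.0014631641233058968))
(array([0.66325372, 0.36865997, 0.03327205]), np.float64(0.001833598839618803))
(array([ 0.67761182, -0.00606583,  0.12910613]), np.float64(0.004032013135294131))
(array([0.67845638, 0.25215888, 0.12761372]), np.float64(0.0027724572138754767))
```

Call:
move_arm --pt "30 10 -5 0.02" --pt "75 24 -15 0.05" --pt "122 39 -15 0.08" --pt "170 55 -15 0.11" --pt "218 70 -15 0.14" --pt "266 86 -15 0.17" --pt "314 101 -15 0.2" --pt "362 117 -15 0.23" --pt "410 132 -15 0.26" --pt "455 147 -15 0.29" --pt "500 161 -15 0.32" --pt "535 173 -15 0.343" --pt "555 179 -15 0.343" --pt "561 181 -15 0.343" --pt "561 181 -15 0.343" --pt "561 181 -15 0.343"

```text
clock: 10.07
position: [0.5354, 0.2939, 0.3956]
ee_rot: [2.329, 2.107, -0.001]
force: [-0.7, -0.3, -2.3]
width: 0.236
```

```bash
python3 - <<'E'
from h import *
o,M=st()
snap("side","s7",(230,60,330,240),3.3)
snap("top","t7",(150,130,290,235),5)
E
```

```text
t 10.07 p [0.5354 0.2939 0.3956] ydir deg -5.73 xdir 84.27 F [-0.7 -0.3 -2.3] w 21.7
j [-0.21  0.48 -0.55  1.59  0.27  1.15 -0.93] zdir [ 0.    -0.001 -1.   ]
```

View pics/s7.png

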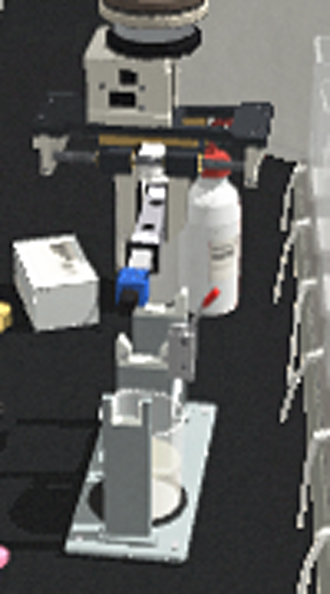

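View pics/t7.png

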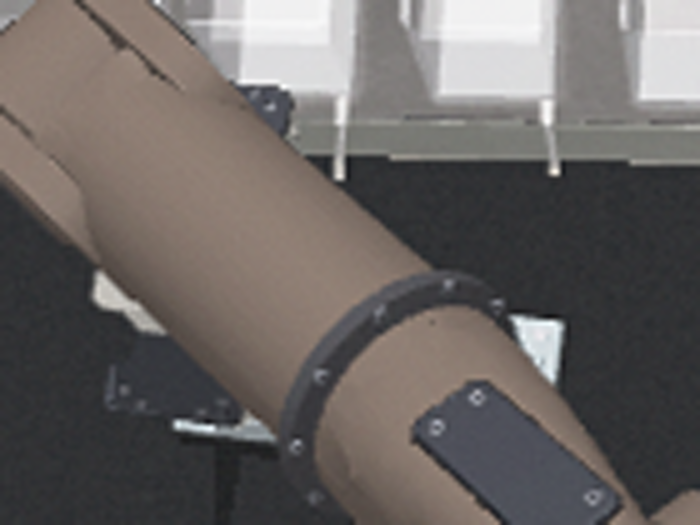

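```bash
python3 - <<'E'
from h import *
s=cv2.imread("pics/s7_raw.png");cv2.imwrite("pics/s7b.png",cv2.resize(s[98:192,255:305],None,fx=6.3,fy=6.3,interpolation=2))
E
```

```text
(no output)
```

View pics/s7b.png

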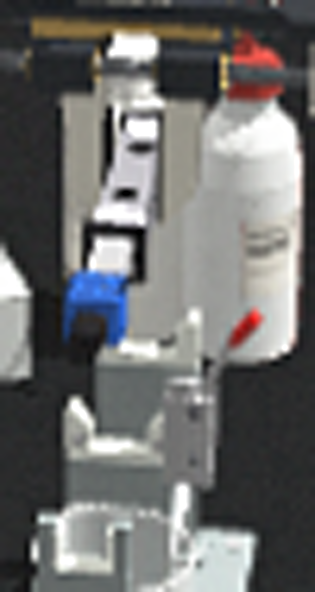

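```bash
python3 - <<'E'
from h import *
q=lambda u,v:(255+(u+.5)/6.3-.5,98+(v+.5)/6.3-.5)
for z in(.236,.239,.242):
    r=onz("side",*q(140,146),z);f=onz("side",*q(125,193),z);d=f-r;print(r,f,(r+f)/2,np.linalg.norm(d),np.degrees(np.arctan2(d[1],d[0])))
sx=np.array([-.0998,-.995,0]);print("expected mid",np.array([.5354,.2939,.239])+sx*.005)
E
```

```text
[0.53567952 0.31827954 0.236     ] [0.53094325 0.27011892 0.236     ] [0.53331138 0.29419923 0.236     ] 0.04839294911645293 -95.61659044776867
[0.5359119  0.31179957 0.239     ] [0.53120008 0.26388759 0.239     ] [0.53355599 0.28784358 0.239     ] 0.04814310958165748 -95.61659044776857
[0.53614427 0.3053196  0.242     ] [0.53145691 0.25765626 0.242     ] [0.53380059 0.28148793 0.242     ] 0.04789327004686161 -95.61659044776866
expected mid [0.534901 0.288925 0.239   ]
```

Call:
move_arm --pt "0 0 20 0" --pt "0 0 40 0" --pt "0 0 53 0" --pt "0 0 53 0" --pt "0 0 53 0"

```text
clock: 10.8
position: [0.5352, 0.2957, 0.3435]
ee_rot: [2.328, 2.11, 0.002]
force: [-0.1, 0.1, -2.3]
width: 0.237
```

```bash
python3 - <<'E'
from h import *
o,M=st()
snap("side","s8",(245,110,310,200),6.6)
E
```

```text
t 10.8 p [0.5352 0.2957 0.3435] ydir deg -5.63 xdir 84.37 F [-0.1  0.1 -2.3] w 21.8
j [-0.23  0.53 -0.54  1.65  0.3   1.05 -0.96] zdir [ 0.001  0.001 -1.   ]
```

View pics/s8.png

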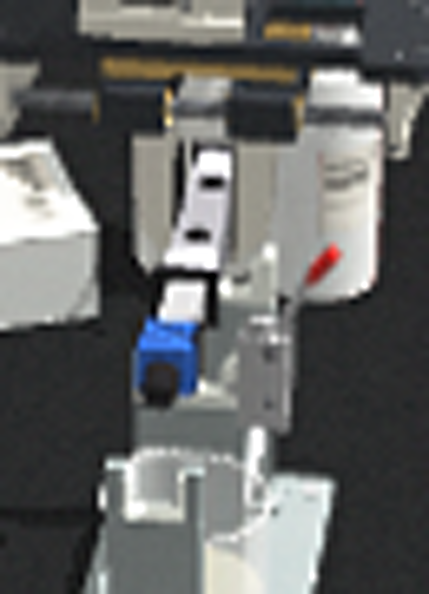

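```bash
python3 - <<'E'
from h import *
q=lambda u,v:(245+(u+.5)/6.6-.5,110+(v+.5)/6.6-.5)
z=.1868
r=onz("side",*q(212,181),z);f=onz("side",*q(198,233),z);d=f-r;m=(r+f)/2;print(m,np.linalg.norm(d),np.degrees(np.arctan2(d[1],d[0])))
sx=np.array([-.0985,-.995,0]);print("exp",np.array([.5352,.2957,0])+sx*.005)
sy=np.array([.995,-.0985,0])
for nm,src,box,fs,sc in(("side","side0",(245,110,310,200),6.6,0),("top","top0",(170,160,280,235),7,0)):
    im=cv2.imread(f"pics/{src}.png");x0,y0,x1,y1=box
    im=cv2.resize(im[y0:y1,x0:x1],None,fx=fs,fy=fs,interpolation=2)
    c=np.array([m[0],m[1],.135]) if nm=="side" else np.array([.5347,.2910,.135])
    def dr(P,col):
        a=np.array([(proj(nm,c+sx*p[0]/1e3+sy*p[1]/1e3+[0,0,p[2]/1e3])-[x0,y0]+.5)*fs for p in P]).round().astype(int);cv2.polylines(im,[a],False,col,1)
    for x in(45.5-4.5,45.5+4.5,-45.5-4.5,-45.5+4.5): dr([(x,-24.5,8),(x,-20,8),(x,-13,0),(x,-13,-11),(x,13,-11),(x,13,0),(x,20,8),(x,24.5,8)],(0,255,0))
    for x in(154,146): dr([(x,-10.5,14),(x,-10.5,-9),(x,10.5,-9),(x,10.5,14)],(0,255,255))
    dr([(45.5,34,14),(45.5,34+54*.4226,14+54*.906)],(255,0,255))
    cv2.imwrite(f"pics/ov_{nm}.png",im)
E
```

```text
[0.5336208 0.2907145 0.1868   ] 0.04886407692367195 -94.8207844195916
exp [0.5347075 0.290725  0.       ]
```

View pics/ov_side.png

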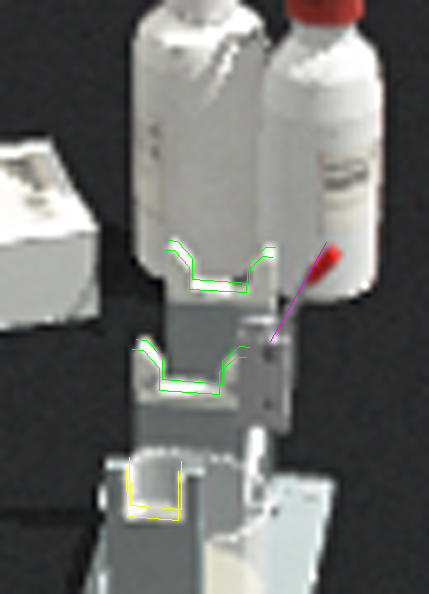

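View pics/ov_top.png

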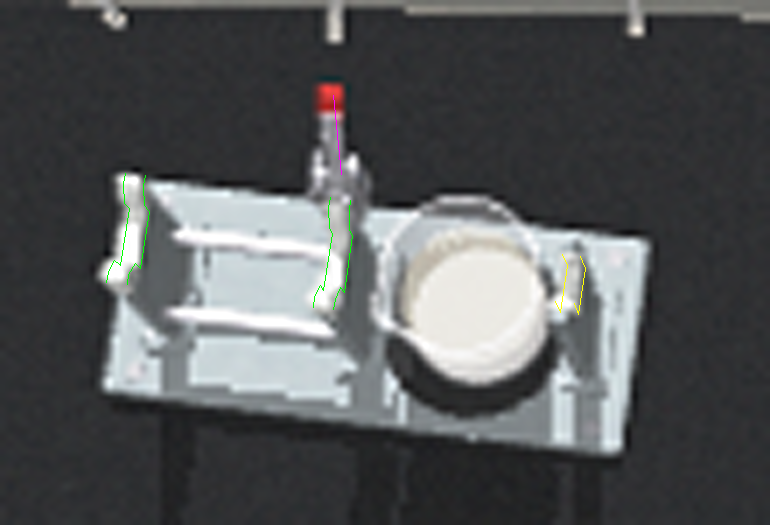

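Call:
move_arm --pt "1.5 1 10 0" --pt "1.5 1 20 0" --pt "1.5 1 28 0" --pt "1.5 1 34 0" --pt "1.5 1 38 0" --pt "1.5 1 39 0" --pt "1.5 1 39 0"

```text
clock: 11.72
position: [0.5362, 0.297, 0.3039]
ee_rot: [2.328, 2.11, 0.0]
force: [0.4, -0.4, -1.7]
width: 0.238
```

```bash
python3 - <<'E'
from h import *
o,M=st()
snap("side","s9",(245,110,310,200),6.6)
E
```

```text
t 11.72 p [0.5362 0.297  0.3039] ydir deg -5.62 xdir 84.38 F [ 0.4 -0.4 -1.7] w 21.9
j [-0.24  0.57 -0.52  1.69  0.33  0.97 -0.98] zdir [ 0.  0. -1.]
```

View pics/s9.png

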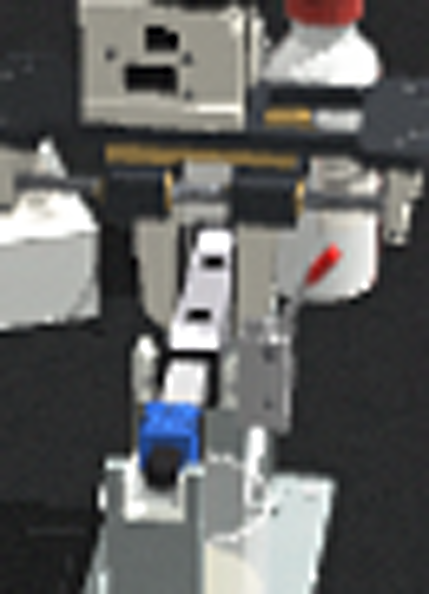

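Call:
move_arm --pt "0 0 1 0" --pt "0 0 2 0" --pt "0 0 2 0"

```text
clock: 12.15
position: [0.5361, 0.297, 0.302]
ee_rot: [2.327, 2.11, 0.0]
force: [-0.6, -0.4, 1.1]
width: 0.235
```

Call:
move_arm --pt "0 0 0 0" --pt "0 0 0 0" --pt "0 0 0 0" --pt "0 0 -15 0" --pt "0 0 -50 0" --pt "0 0 -100 0" --pt "-30 -60 -120 0" --pt "-60 -120 -120 0" --pt "-60 -170 -120 0" --pt "-60 -170 -120 0" --grip 44

```text
clock: 13.4
position: [0.357, 0.2543, 0.4231]
ee_rot: [2.322, 2.114, 0.001]
force: [1.1, 0.7, 0.6]
width: 0.482
```

```bash
python3 - <<'E'
from h import *
o,M=st()
snap("side","s10",(225,110,325,220),5.4)
snap("top","t10",(170,160,280,235),7)
E
```

```text
t 13.4 p [0.357  0.2543 0.4231] ydir deg -5.37 xdir 84.63 F [1.1 0.7 0.6] w 44.3
j [-0.16  0.17 -0.66  1.93  0.12  1.07 -0.96] zdir [ 0.002 -0.001 -1.   ]
```

View pics/s10.png

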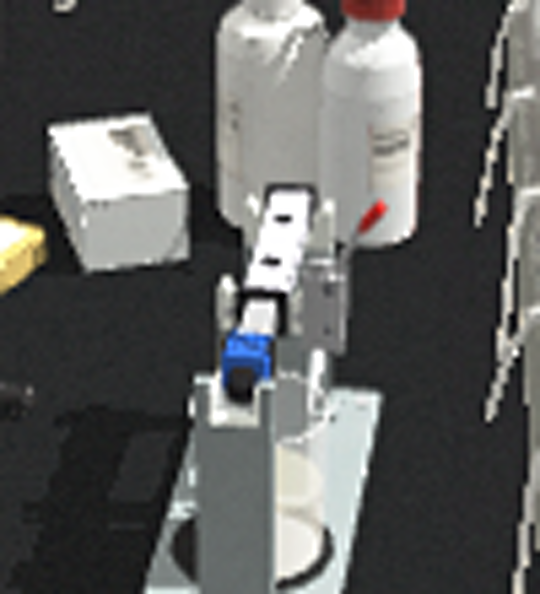

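View pics/t10.png

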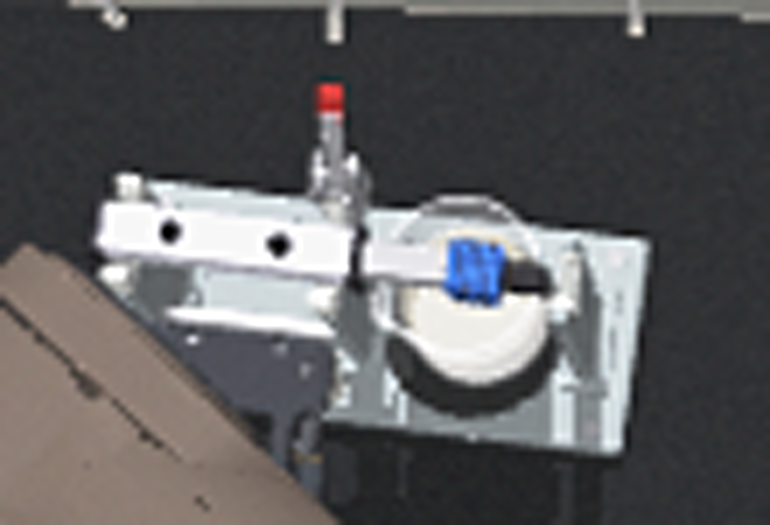

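```bash
python3 - <<'E'
from h import *
t=lambda u,v:(170+(u+.5)/7-.5,160+(v+.5)/7-.5)
q=lambda u,v:(225+(u+.5)/5.4-.5,110+(v+.5)/5.4-.5)
for n,a,b,g in(("top",t(170,231),t(278,245),t(476,271)),("side",q(284,218),q(270,262),None)):
    r=onz(n,*a,.146);f=onz(n,*b,.146);d=f-r;print(n,r,f,(r+f)/2,np.linalg.norm(d),np.degrees(np.arctan2(d[1],d[0])))
    if g: G=onz(n,*g,.147);print(G,np.linalg.norm(G[:2]-(r+f)[:2]/2))
print(tri(q(284,218),t(170,231)),tri(q(270,262),t(278,245)))
E
```

```text
top [0.53759105 0.31598281 0.146     ] [0.53241407 0.26853301 0.146     ] [0.53500256 0.29225791 0.146     ] 0.0477313746654423 -96.22658930989232
[0.52259161 0.18170718 0.147     ] 0.11124519904256583
side [0.53732941 0.31279261 0.146     ] [0.5317524  0.26391822 0.146     ] [0.53454091 0.28835542 0.146     ] 0.04919155460800896 -96.50981231440446
(array([0.53758426, 0.31625055, 0.14427493]), np.float64(0.00078087769558023)) (array([0.5322428 , 0.26881346, 0.14350741]), np.float64(0.0014347722647069748))
```

Call:
move_arm --pt "1 25 0 -0.156" --pt "1 50 0 -0.312" --pt "2 75 0 -0.468" --pt "3 100 0 -0.624" --pt "4 125 0 -0.78" --pt "4 150 0 -0.936" --pt "5 175 0 -1.092" --pt "6 200 0 -1.248" --pt "7 225 0 -1.405" --pt "7 251 0 -1.562" --pt "7 251 0 -1.562" --pt "7 251 0 -1.562" --pt "7 251 0 -1.562" --grip 0 --grip_force 20

```text
clock: 15.12
position: [0.6111, 0.2366, 0.4219]
ee_rot: [-0.169, -3.137, 0.0]
force: [-0.1, -0.6, 0.0]
width: 0.003
```

```bash
python3 - <<'E'
from h import *
o,M=st()
snap("side","s11",(225,80,345,220),4.2)
p=o["position"];print(to(.6072-p[0],.2381-p[1],.349-p[2],M))
E
```

```text
t 15.12 p [0.6111 0.2366 0.4219] ydir deg 83.84 xdir 173.84 F [-0.1 -0.6  0. ] w 0.3
j [ 0.05  0.61 -0.84  1.42  0.45  1.31  0.65] zdir [-0. -0. -1.]
[ 4.1  1.1 72.9]
```

View pics/s11.png

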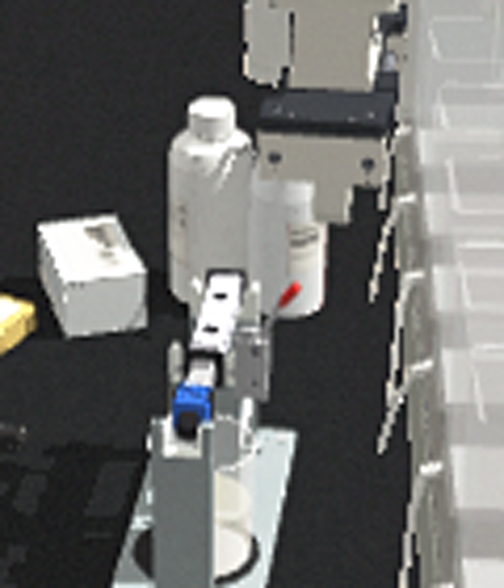

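Call:
move_arm --pt "0 1 25 0" --pt "0 1 50 0" --pt "0 1 66 0" --pt "0 1 73 0" --pt "0 1 73 0"

```text
clock: 15.8
position: [0.6116, 0.2374, 0.3489]
ee_rot: [-0.168, -3.137, -0.0]
force: [0.3, 0.2, 0.4]
width: 0.004
```

```bash
python3 - <<'E'
from h import *
o,M=st()
snap("side","s12",(225,80,345,220),4.2)
snap("top","t12",(170,140,280,235),6)
E
```

```text
t 15.8 p [0.6116 0.2374 0.3489] ydir deg 83.88 xdir 173.88 F [0.3 0.2 0.4] w 0.4
j [ 0.04  0.67 -0.81  1.51  0.5   1.18  0.61] zdir [-0.  0. -1.]
```

View pics/s12.png

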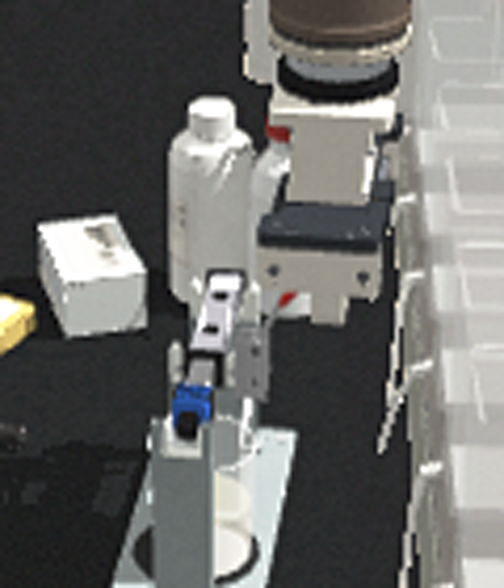

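View pics/t12.png

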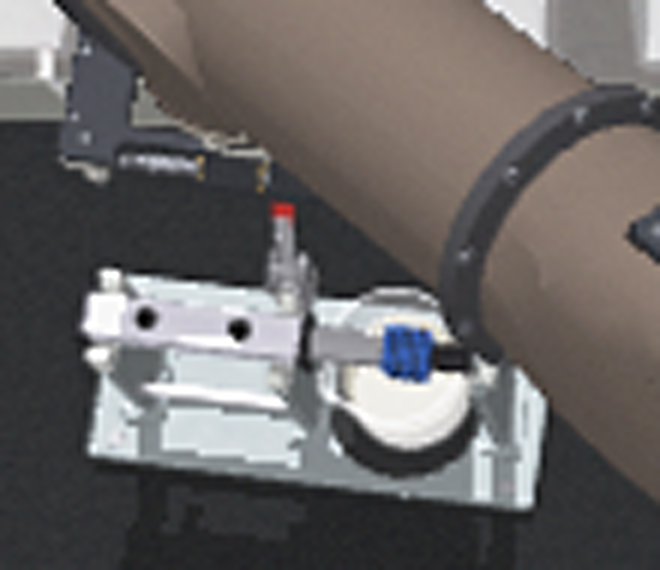

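Call:
move_arm --pt "8 0 0 0" --pt "14 0 0 0" --pt "20 0 0 0" --pt "26 0 0 0" --pt "32 0 0 0" --pt "38 0 0 0" --pt "44 0 0 0" --pt "49 0 0 0" --pt "54 0 0 0" --pt "58 0 0 0" --pt "60 0 0 0" --pt "60 0 0 0"

```text
clock: 17.4
position: [0.5519, 0.2437, 0.3487]
ee_rot: [-0.168, -3.137, 0.0]
force: [0.2, -0.1, 0.1]
width: -0.001
```

```bash
python3 - <<'E'
from h import *
o,M=st()
snap("side","s13",(225,80,345,220),4.2)
E
```

```text
t 17.4 p [0.5519 0.2437 0.3487] ydir deg 83.88 xdir 173.88 F [ 0.2 -0.1  0.1] w -0.1
j [ 0.05  0.59 -0.84  1.65  0.48  1.12  0.54] zdir [-0. -0. -1.]
```

View pics/s13.png

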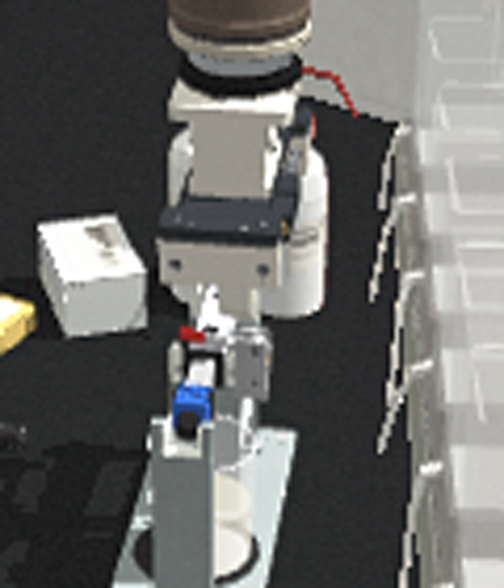

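Call:
move_arm --pt "0 0 -30 0" --pt "0 0 -60 0.08" --pt "2 -6 -70 0.24" --pt "5 -14 -70 0.4" --pt "8 -22 -70 0.56" --pt "10 -30 -70 0.72" --pt "13 -38 -70 0.88" --pt "16 -46 -70 1.04" --pt "19 -54 -70 1.2" --pt "22 -63 -70 1.36" --pt "22 -63 -70 1.5" --pt "22 -63 -70 1.567" --pt "22 -63 -70 1.567" --pt "22 -63 -70 1.567" --grip 46

```text
clock: 19.2
position: [0.5234, 0.1834, 0.4187]
ee_rot: [-2.331, -2.106, 0.0]
force: [-0.1, 0.5, -0.1]
width: 0.502
```

```bash
python3 - <<'E'
from h import *
o,M=st()
snap("side","s14",(225,100,325,240),4.2)
snap("top","t14",(170,140,280,235),6)
p=o["position"];print(to(.5235-p[0],.183-p[1],.298-p[2],M))
E
```

```text
t 19.2 p [0.5234 0.1834 0.4187] ydir deg -5.81 xdir 84.19 F [-0.1  0.5 -0.1] w 46.1
j [-0.04  0.36 -0.53  1.69  0.2   1.14 -0.72] zdir [-0. -0. -1.]
[ -0.4   0.2 120.7]
```

View pics/s14.png

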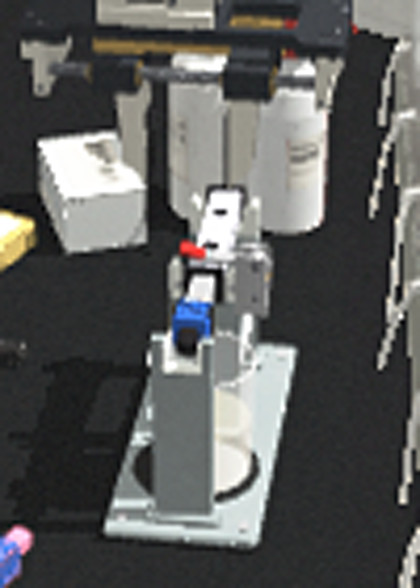

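View pics/t14.png

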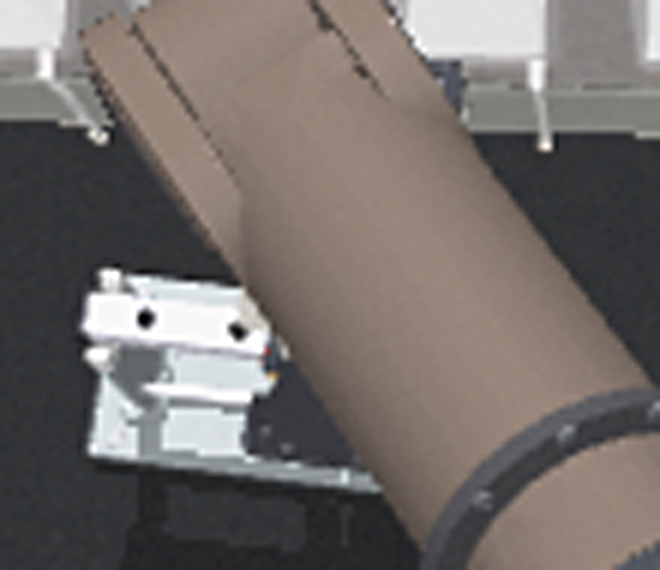

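Call:
move_arm --pt "0 0 35 0" --pt "0 0 70 0" --pt "0 0 100 0" --pt "0 0 115 0" --pt "0 0 120 0" --pt "0 0 120 0"

```text
clock: 20.05
position: [0.5237, 0.1836, 0.2993]
ee_rot: [2.333, 2.104, 0.001]
force: [-0.5, 0.1, 0.8]
width: 0.498
```

```bash
python3 - <<'E'
from h import *
o,M=st()
snap("side","s15",(225,100,325,240),4.2)
E
```

```text
t 20.05 p [0.5237 0.1836 0.2993] ydir deg -5.9 xdir 84.1 F [-0.5  0.1  0.8] w 45.7
j [-0.07  0.49 -0.49  1.84  0.29  0.89 -0.81] zdir [ 0.001  0.    -1.   ]
```

View pics/s15.png

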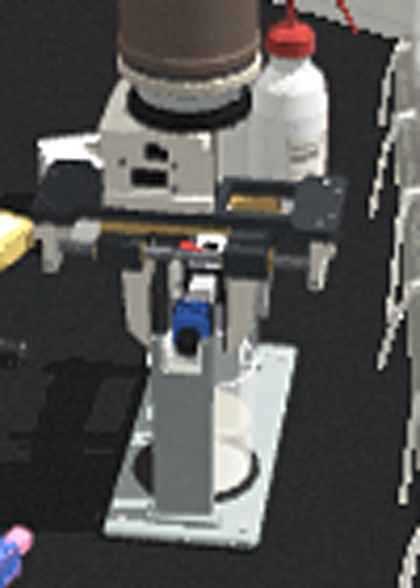

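Call:
move_arm --pt "0 0 0 0" --pt "0 0 0 0" --pt "0 0 0 0" --pt "0 0 0 0" --pt "-2 0 0 0" --pt "-4 0 0 0" --pt "-6 0 0 0" --pt "-8 0 0 0" --pt "-10 0 0 0" --pt "-12 0 0 0" --pt "-12 0 0 0" --pt "-12 0 0 0" --grip 0 --grip_force 25

```text
clock: 21.6
position: [0.5222, 0.1708, 0.2988]
ee_rot: [2.333, 2.103, -0.001]
force: [0.2, 0.3, 5.4]
width: 0.26
```

```bash
python3 - <<'E'
from h import *
o,M=st()
snap("top","t16",(170,140,280,235),6)
E
```

```text
t 21.6 p [0.5222 0.1708 0.2988] ydir deg -5.94 xdir 84.06 F [0.2 0.3 5.4] w 23.9
j [-0.05  0.48 -0.49  1.85  0.29  0.88 -0.79] zdir [-0.    -0.001 -1.   ]
```

View pics/t16.png

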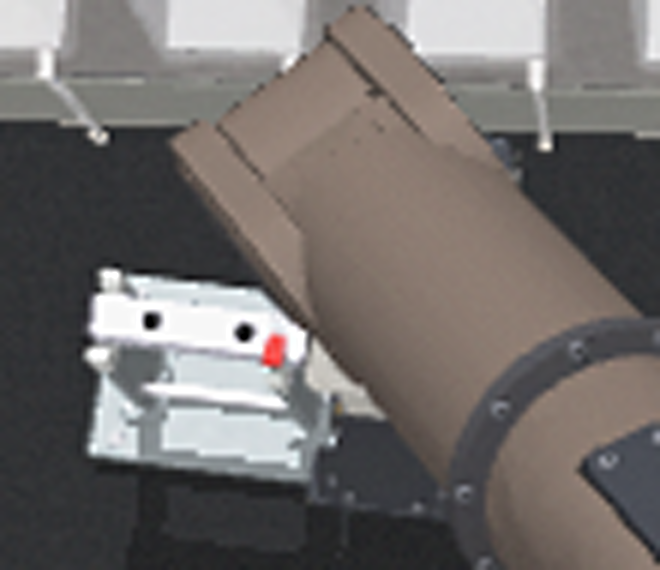

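Call:
move_arm --pt "-1 0 0 0" --pt "-2 0 0 0" --pt "-3 0 0 0" --pt "-4 0 0 0" --pt "-5 0 0 0" --pt "-6 0 0 0" --pt "-6 0 0 0"

```text
clock: 22.52
position: [0.5216, 0.1654, 0.2987]
ee_rot: [2.333, 2.104, -0.0]
force: [-0.6, 1.4, 3.9]
width: 0.258
```

```bash
python3 - <<'E'
from h import *
o,M=st()
snap("top","t17",(170,165,240,215),9)
E
```

```text
t 22.52 p [0.5216 0.1654 0.2987] ydir deg -5.92 xdir 84.08 F [-0.6  1.4  3.9] w 23.7
j [-0.04  0.48 -0.49  1.86  0.29  0.88 -0.78] zdir [-0. -0. -1.]
```

View pics/t17.png

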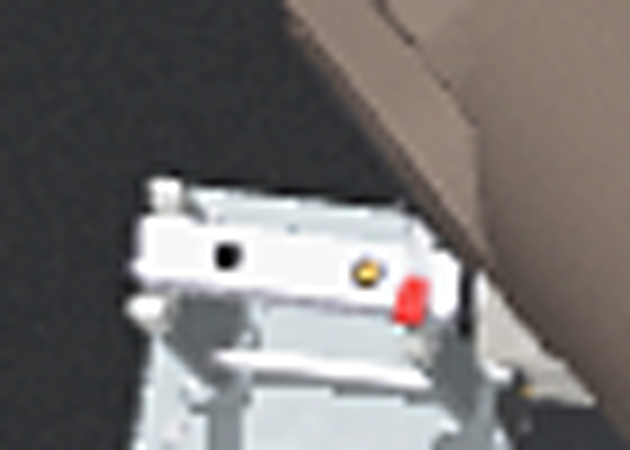

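Call:
move_arm --pt "-1 0 0 0" --pt "-1.5 0 0 0" --pt "-1.5 0 0 0"

```text
clock: 22.95
position: [0.5214, 0.1639, 0.2987]
ee_rot: [2.333, 2.104, -0.0]
force: [-0.5, 1.7, 3.5]
width: 0.261
```

```bash
python3 - <<'E'
from h import *
o,M=st()
E
```

```text
t 22.95 p [0.5214 0.1639 0.2987] ydir deg -5.91 xdir 84.09 F [-0.5  1.7  3.5] w 24.0
j [-0.04  0.47 -0.49  1.86  0.29  0.88 -0.78] zdir [-0. -0. -1.]
```

Call:
move_arm --pt "-1 0 0 0" --pt "-2 0 0 0" --pt "-2 0 0 0"

```text
clock: 23.32
position: [0.5212, 0.1629, 0.2988]
ee_rot: [-2.331, -2.104, -0.003]
force: [1.5, 6.9, 1.4]
width: 0.26
```

```bash
python3 - <<'E'
from h import *
o,M=st()
snap("top","t18",(170,165,240,215),9)
E
```

```text
t 23.32 p [0.5212 0.1629 0.2988] ydir deg -5.86 xdir 84.14 F [1.5 6.9 1.4] w 23.8
j [-0.04  0.47 -0.5   1.86  0.28  0.88 -0.77] zdir [ 0.001  0.002 -1.   ]
```

View pics/t18.png

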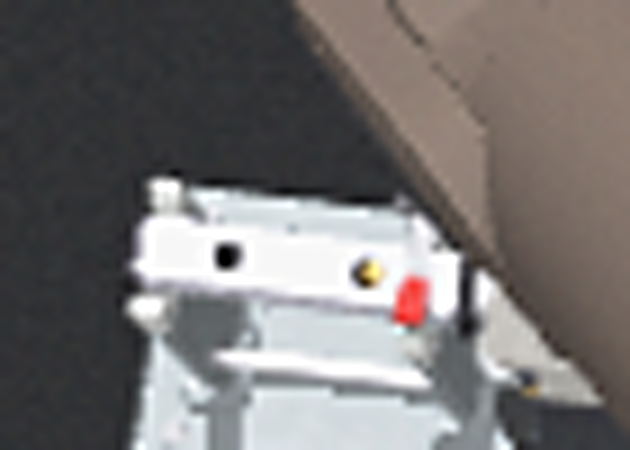

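Call:
move_arm --pt "-1 0 0 0" --pt "-1.5 0 0 0" --pt "-1.5 0 0 0"

```text
clock: 23.75
position: [0.5211, 0.1623, 0.2988]
ee_rot: [-2.33, -2.105, -0.005]
force: [1.6, 10.7, -1.3]
width: 0.261
```

```bash
python3 - <<'E'
from h import *
o,M=st()
E
```

```text
t 23.75 p [0.5211 0.1623 0.2988] ydir deg -5.82 xdir 84.18 F [ 1.6 10.7 -1.3] w 24.0
j [-0.03  0.47 -0.5   1.86  0.28  0.87 -0.77] zdir [ 0.001  0.003 -1.   ]
```

Call:
move_arm --pt "2 0 0 0" --pt "4 0 0 0" --pt "5.5 0 0 0" --pt "5.5 0 0 0"

```text
clock: 24.25
position: [0.5215, 0.1648, 0.2986]
ee_rot: [2.333, 2.102, -0.003]
force: [-1.5, -0.7, 5.9]
width: 0.261
```

Call:
move_arm --pt "0 0 0 0" --pt "0 0 0 0" --pt "0 0 0 0" --pt "0 0 -15 0" --pt "0 0 -50 0" --pt "0 0 -100 0" --pt "0 -60 -130 0" --pt "0 -120 -140 0" --pt "0 -170 -140 0" --pt "0 -200 -140 0" --pt "0 -200 -140 0" --grip 46

```text
clock: 25.62
position: [0.3206, 0.1871, 0.4398]
ee_rot: [2.329, 2.106, 0.002]
force: [1.5, -0.7, -0.5]
width: 0.5
```

```bash
python3 - <<'E'
from h import *
o,M=st()
snap("side","s19",(225,110,325,240),4.5)
snap("top","t19",(170,160,280,235),7)
snap("top","t19b",(300,165,430,265),5)
E
```

```text
t 25.62 p [0.3206 0.1871 0.4398] ydir deg -5.76 xdir 84.24 F [ 1.5 -0.7 -0.5] w 45.9
j [-0.02  0.02 -0.65  2.03  0.02  1.09 -0.77] zdir [ 0.002 -0.001 -1.   ]
```

View pics/s19.png

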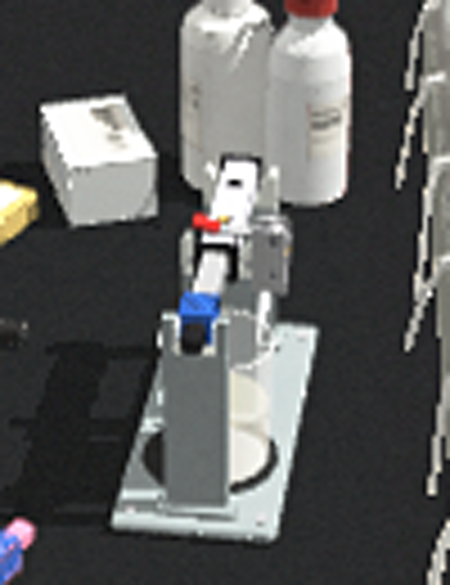

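View pics/t19.png

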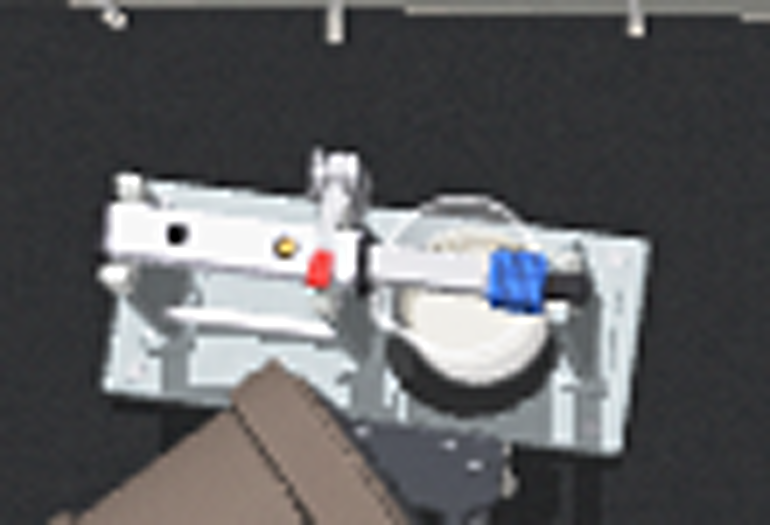

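View pics/t19b.png

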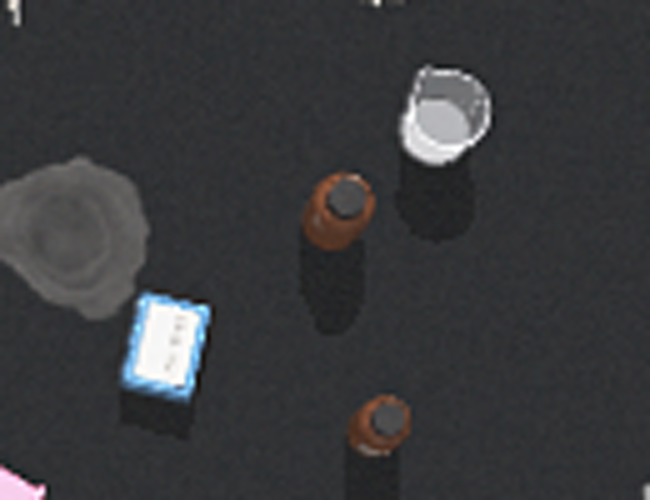

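```bash
python3 - <<'E'
from h import *
t=lambda u,v:(170+(u+.5)/7-.5,160+(v+.5)/7-.5)
r=onz("top",*t(176,234),.146);f=onz("top",*t(285,247),.148);m=(r+f)/2;G=onz("top",*t(518,281),.147);print(m,np.linalg.norm((G-m)[:2]),np.abs(arm.observe()["dq"]).max())
arm.sign_off()
E
```

```text
[0.53373179 0.28918607 0.147     ] 0.12680521702681555 0.017455268589876193
the job is handed in; nothing more can be done
```

The probe stand is rigged and I handed the job in at about 26 s of the 61 s allowed. `sign_off` reported no verdict, so what follows rests on my own checks.

**What I did**
- I drew the bar about 65 mm clear of the amber bottle by its blue grip, because the gripper body would have struck the bottle in the original spot.
- I then gripped the outer tube, laid it in the saddles and pushed the strap over from outside until it snapped shut.
- I pulled the blue grip until the button came up in the front hole, eased it back slightly, let go and backed the arm away.

**What the last checks showed**
- **Bar:** it lies in both saddles with the grip towards the fork and the nose in the fork. The tube centre is about 2 mm ahead of my estimate of the seat, against a limit of 7 mm. When it was first seated, each hole's height came out about 2 mm below nominal. The two holes agreed to under 1 mm, so the bar is level.
- **Strap:** in both views its red tab lies across the bar.
- **Button:** brass shows in the front hole, and the lock held a pull of about 11 N without moving, well above the 3 N of friction. I did not test it to the rated 25 N.
- **Loose things:** in the last top view both bottles, the carton and both beakers stand where they were at the start.
- **Arm:** the gripper is open and clear of everything.

**One disagreement:** the top picture puts the grip 127 mm from the tube's centre, which means the inner tube is out about 51 mm, right at the upper limit. That reading is good to only 2–3 mm. A locked button allows 46.5 to 49.5 mm, so I trusted the lock.

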